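Set the vegetable slicer's thickness slide to the clipped notch

ROBOT

A 6-joint arm with a two-finger parallel gripper is mounted at the origin on a cart in front of the work surface, level with it; the furniture and walls round the work are solid. World frame = base frame: x ahead of the robot, y to its left, z up, the work surface at z = 0. Lengths are in m, angles in rad, forces in N, time in s.
With the tool pointing down it reaches from about 0.275 to 0.725 m from the base axis. Payload 15.9 kg.
Tool frame: the origin (TCP) lies midway between the tips of the shut fingers; the grasp point (between the pads) lies 19 mm behind it; z points along the fingers, y is the line along which they close (so a half turn about z gives the same grasp; the last joint's range is limited). The gripper opens to 85 mm and grips with 20 to 120 N. Pads are 22 mm wide; open, the fingers measure 114 mm over their backs; the gripper's body (76 mm by 85 mm) begins 54 mm behind the grasp point. The pads swing forward as they close: fully open they stand 13 mm farther back than shut.
Start: joints at [-1.248, 0.213, -0.034, 1.323, 0, 1.571], TCP at [0.159, -0.474, 0.231] pointing down, gripper open.
Joint ranges: [-2.98, 2.98], [-0.74, 1.72], [-1.14, 1.35], [-2.1, 2.04], [-1.57, 1.44], [-3.14, 3.14]. Speed limits (rad/s): [1.89, 1.89, 2.39, 2.57, 3.14, 3.14].

INTERFACE

Orientations are given as a rotation vector (axis times angle).
In Python, from station import bot gives the robot as it stands. The module is installed in compiled form; this text tells all that it offers.
- The arm moves only by the tool play_rows, never from a script. Its argument "steps" is a list of rows, each a list of 5 numbers: the shift along the tool's x, y, z in m, then the turn about the tool's z in rad, then the opening, from 0 (shut) to 1 (fully open). A call has 1 to 10 rows; each row is the pose to reach, as a shift and turn from the pose commanded when the call began, along the tool's axes at that moment; what a row does not reach only later rows make up. A row lasts 1/12 s, in which the tool goes at most 41.7 mm and 7.16 degrees, less where a joint would pass 70% of its speed; a pose out of reach is approached as far as the arm can. A call with a gripper value outside its range is refused whole. The fingers move at their own pace and stop on an object; "grip_force" is the grip in N (left out, the last holds). Time passes only in rows, so rows that repeat a pose let the fingers close. It gives the time, the measured TCP pose, the force, the opening and the grip force at its end, in the units of the state.
- bot.state(): the state, without advancing time (a new reading comes with each control period).
- bot.grab_frame(name): name is "side" or "top"; returns a dict with "frame" (384x512x3 uint8, red, green, blue), "intrinsics" (3x3 intrinsics, pixels), "view" (4x4, takes a point from world to camera coordinates). Camera axes: x right, y down, z forward; pixel columns grow to the right and rows downward; lengths in m; the calibration is good to about 2 mm. A picture is of the moment at which its call begins. There is no depth.
- bot.hand_in(): hands the job in; it is judged then, once.
The state is a dict: "time": time; "joint_positions": joint angles; "qd": joint speeds; "effort": joint torques, N m; "ee_pos": TCP position; "eef_rot": TCP orientation; "wrist_force": force on the tool from outside, world axes, zero at the start; "wrist_torque": the same for the moment, N m; "finger_gap": finger opening in m; "grip_force": force on a finger pad.
Only numpy, scipy, OpenCV 4.12 (cv2) and the standard library are available. Lean on these libraries where they do the work, as an engineer would, in place of code of your own. Each camera call takes 0.05 s, during which the arm holds its last target. There are 200 camera calls.

TASK

Set the slice thickness on the vegetable slicer: lift the round black knob on its slide straight up out of the notch it is parked in, carry it along the slide to the notch that the upright steel clip marks, let it drop fully home in that notch, and let go.

Things in the scene. Friction and masses are not known exactly. Their poses are not given: they have to be found in the camera images.
- slicer: Flat white vegetable slicer fixed to the worktop, 320 mm long (its y) by 200 wide (its x); origin on the worktop under its middle, x towards its back, yaw within 20 degrees of the room. The slide runs along y at x = -62 mm, between two combs (28 mm over both) of round teeth whose tops are at z = 47 mm. Notches at y = +72 (parked), +24, -24, -72 mm; teeth 26 mm wide between them.
- knob_grip (a point): Centre of the round black knob's grip, 31 mm diameter, from 55 to 92 mm above the worktop when parked; this point is on its axis, then 74 mm above the worktop. The knob cannot turn, tilt or come off: it moves only up and along the slicer's y (about 0.5 N friction). In a notch it has 5 mm play either way; let go within 10 mm of a notch's middle, it drops in by itself.
- knob (a joint): Lift of the knob, m: 0 fully home in a notch, 0.05 the upper stop. Its cross pin clears the teeth from 0.026 up. A light spring (1.3 N at the bottom, 2.5 N at the top) and about 1 N of weight draw it down, so it must be held up while it is carried.
- clip: Small upright clip of dark steel, 26 mm wide, 24 mm tall, fixed on the slicer's front rim (slicer x = -90 mm) at the same slicer y as the wanted notch: +24, -24 or -72 mm; its axes are the slicer's. Origin at the middle of its foot on the rim, 22 mm above the worktop; its top is at 46 mm. The other two places on the rim have flat white blanks.

How it is judged:
On the way:
1. the knob is raised at least 20 mm, out of its notch (value of joint knob above 0.02 m), for 0.1 s.
At the end, for the whole second after the job is handed in: The knob is down in its notch (within 5 mm of fully home), at rest, and within 12 mm, along the slide, of the steel clip (value of joint knob below 0.005 m and y of knob_grip in the frame of clip between -0.012 and 0.012 m and velocity of joint knob between -0.02 and 0.02 m/s); the robot touches nothing.
It also fails if it takes over 32 s, if anything falls off the work surface, if the arm or the gripper's body presses on something with over 40 N, if the wrist force passes 120 N, or if a joint passes its speed limit or range.

## Working session

There is one attempt and no reset: what is moved stays moved. The work goes in short steps, Python scripts to look and compute and a tool call to move; the robot and the scene stay as the last step left them, time stands still between calls to the robot, and variables do not carry over. Pictures are saved under pics/ and viewed, at most 10 in all, crops included, and the job is handed in when it is done.

Besides the shell and the picture viewer there is one more tool, called after "Request:" as a command line: name --pt "numbers of a row" for each row, then --argument value for the rest. play_rows: Moves the arm, as the interface text tells. Its arguments: {"type":"object","properties":{"steps":{"type":"array"},"grip_force":{"type":"number"}},"required":["steps"]}

```bash
mkdir -p pics
cat > h.py <<'E'
import numpy as np, cv2
from station import bot
def shot(n,f):
    d=bot.grab_frame(n); cv2.imwrite(f'pics/{f}.png',d['frame'][:,:,::-1]); np.savez(f'pics/{f}.npz',K=d['intrinsics'],V=d['view'],im=d['frame']); return d
def ray(d,u,v):
    K,V=np.array(d['K']),np.array(d['V']); R,t=V[:3,:3],V[:3,3]
    return -R.T@t, R.T@np.linalg.inv(K)@np.array([u,v,1.])
def onz(d,u,v,z):
    o,r=ray(d,u,v); return o+r*(z-o[2])/r[2]
def proj(d,p):
    c=d['V'][:3,:3]@np.array(p)+d['V'][:3,3]; q=d['K']@c; return q[:2]/q[2]
E
python3 - <<'E'
from h import *
a=shot('top','t0');b=shot('side','s0')
cv2.imwrite('pics/both0.png',cv2.resize(np.hstack([a['frame'],b['frame']])[:,:,::-1],(800,300)))
s=bot.state();print(s['ee_pos'],s['eef_rot'],s['finger_gap'],s['time'])
for d in(a,b):print(np.round(d['view'],3),d['intrinsics'][0])
E
```

```text
[ 0.15851793 -0.47390398  0.23087177] [-3.09982308e+00 -5.04728293e-01  2.14620498e-04] 0.08553014952271638 0.1
[[-0.015 -1.    -0.003 -0.178]
 [-0.976  0.015 -0.218  0.562]
 [ 0.218 -0.001 -0.976  0.821]
 [ 0.     0.     0.     1.   ]] [459.84410997   0.         258.52420008]
[[-0.946  0.324  0.009  0.6  ]
 [ 0.245  0.734 -0.633  0.04 ]
 [-0.211 -0.597 -0.774  0.917]
 [ 0.     0.     0.     1.   ]] [352.5935665    0.         252.96832213]
```

View pics/t0.png

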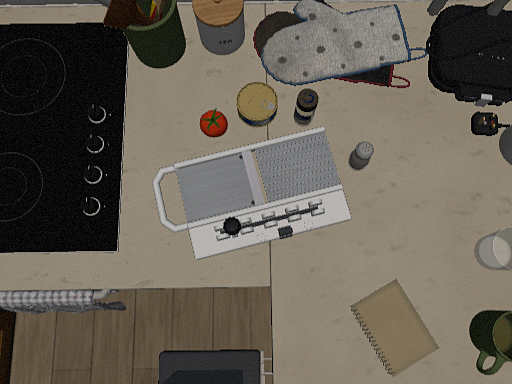

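View pics/s0.png

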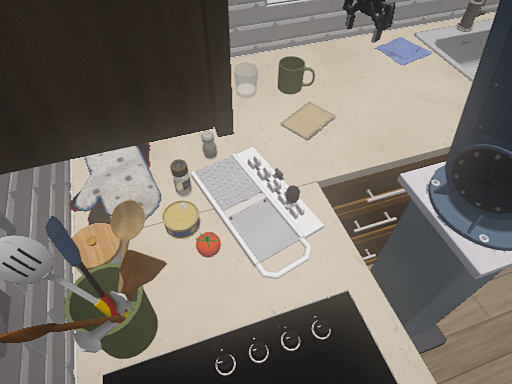

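The top view shows the slicer tilted about 14°, with the knob near (232,226) and the dark clip near (285,231) on the front rim. The side view shows the knob at (292,194) and the clip at (279,174). Next I'll measure both.

Run:
```python
from h import *
T=np.load('pics/t0.npz');S=np.load('pics/s0.npz')
def dark(d,x0,x1,y0,y1,th=60):
    g=d['im'][y0:y1,x0:x1].max(2); n,l,st,c=cv2.connectedComponentsWithStats((g<th).astype(np.uint8))
    return [(np.round(c[i]+[x0,y0],1),st[i]+[x0,y0,0,0,0]) for i in range(1,n) if st[i,4]>15]
for r in dark(T,205,330,205,250):print('T',*r)
for r in dark(S,240,310,155,215):print('S',*r)
# white outline of slicer body front edge
im=T['im'];m=((im.min(2)>150)&((im.max(2).astype(int)-im.min(2))<22)).astype(np.uint8)
m[:120]=0;m[270:]=0;m[:,:150]=0;m[:,356:]=0
m=cv2.morphologyEx(m,cv2.MORPH_CLOSE,np.ones((9,9)))
c=max(cv2.findContours(m,0,2)[0],key=cv2.contourArea);print(cv2.approxPolyDP(c,5,True)[:,0].tolist())
# front edge fit
pts=[]
for u in range(205,345,3):
    v=np.where(m[:,u])[0]
    if len(v):pts.append(onz(T,u,v.max()+.5,0.022)[:2])
f=cv2.fitLine(np.array(pts,np.float32),cv2.DIST_HUBER,0,.01,.01).ravel();print('front',f,'yaw',np.degrees(np.arctan2(-f[0],f[1]))%180)
crop=lambda im,x0,x1,y0,y1:cv2.resize(im[y0:y1,x0:x1,::-1],(600,300),interpolation=cv2.INTER_CUBIC)
cv2.imwrite('pics/c1.png',np.vstack([crop(T['im'],190,350,190,270),crop(S['im'],230,330,150,200+0)]))
```

```text
T [253.  222.2] [220 207  98  28 457]
T [284.8 231.7] [278 226  15  13 116]
[[350, 215], [340, 184], [274, 202], [254, 196], [251, 149], [323, 127], [160, 169], [153, 181], [161, 222], [189, 230], [196, 258], [278, 237], [279, 226], [291, 226], [293, 233]]
front [ 0.23790465 -0.9712885   0.47170582 -0.21216412] yaw 13.762909
```

View pics/c1.png

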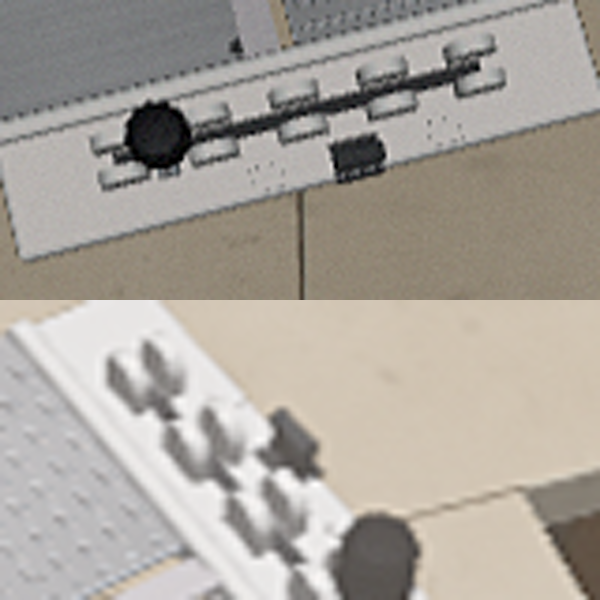

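The crop shows the clip at the middle rim place, with blanks (dotted holes) on either side. So the wanted notch is y=-24, 96 mm along the slide from where the knob is parked. Next I'll refine the yaw and the knob axis.

Run:
```python
from h import *
T=np.load('pics/t0.npz');S=np.load('pics/s0.npz')
print('cam',ray(T,0,0)[0],ray(S,0,0)[0])
im=T['im'].astype(int);g=im.min(2)
m=((im.min(2)>150)&((im.max(2)-im.min(2))<22)).astype(np.uint8);m[270:]=0
for ex in((0,0),(272,300)):
    pts=[]
    for u in range(205,345,2):
        if ex[0]<u<ex[1]:continue
        v=np.where(m[200:265,u])[0]
        if len(v):pts.append(onz(T,u,200+v.max()+.5,0.0)[:2])
    f=cv2.fitLine(np.array(pts,np.float32),cv2.DIST_HUBER,0,.005,.005).ravel();yaw=np.arctan2(f[0],-f[1]);print('yaw',np.degrees(yaw),f)
# knob blobs, opened to remove the slot
def blob(d,x0,x1,y0,y1,th):
    b=(d['im'][y0:y1,x0:x1].max(2)<th).astype(np.uint8);b=cv2.morphologyEx(b,cv2.MORPH_OPEN,cv2.getStructuringElement(2,(9,9)))
    c=max(cv2.findContours(b,0,1)[0],key=cv2.contourArea);(x,y),r=cv2.minEnclosingCircle(c);M=cv2.moments(b,True)
    return x+x0,y+y0,r,M['m10']/M['m00']+x0,M['m01']/M['m00']+y0,M['m00']
k=blob(T,215,255,205,245,60);print('Tknob',k)
for th in(70,85,100):print('Sknob',blob(S,278,315,175,212,th))
for z in(.074,.085,.092):print(z,onz(T,k[3],k[4],z))
c=onz(T,284.8,231.7,0.038);print('clip',c)
kk=onz(T,k[3],k[4],.085)
a=yaw if yaw<1 else 0
ys=-np.array([np.sin(-a),-np.cos(-a)]) ; ydir=np.array([-f[0],-f[1]])if f[1]<0 else f[:2];xdir=np.array([ydir[1],-ydir[0]])
print('ydir',ydir,'d clip-knob y,x',(c-kk)[:2]@ydir,(c-kk)[:2]@xdir,'expect -96,-28')
fr=f[2:];print('knob from front edge x',(kk[:2]-fr)@xdir,'expect 38')
for z in(.055,.074,.092):print(z,proj(S,[kk[0],kk[1],z]),proj(T,[kk[0],kk[1],z]))
```

```text
cam [ 0.36659282 -0.18629422  0.9237051 ] [0.75142021 0.3232104  0.73005542]
yaw 13.73481 [ 0.23742838 -0.971405    0.47050616 -0.19775496]
yaw 13.728177 [ 0.23731594 -0.9714325   0.48608023 -0.26181772]
Tknob (231.5, 226.0, 8.90234661102295, 231.8, 225.91489361702128, 235.0)Traceback (most recent call last):
  File "<stdin>", line 19, in <module>
  File "<stdin>", line 16, in blob
ValueError: max() iterable argument is empty
```

Run:
```python
from h import *
T=np.load('pics/t0.npz');S=np.load('pics/s0.npz')
p=S['im'][175:215,275:315].max(2);print(p[18,15:22])
b=(p<110).astype(np.uint8);b=cv2.morphologyEx(b,cv2.MORPH_OPEN,cv2.getStructuringElement(2,(7,7)))
n,l,st,ce=cv2.connectedComponentsWithStats(b);print(st[1:]+[275,175,0,0,0],ce[1:]+[275,175])
for z in(.074,.085,.092):print(z,onz(T,231.8,225.9,z))
yd=np.array([-.2373,.9714]);xd=np.array([.9714,.2373])
c=onz(T,284.8,231.7,0.040);k=onz(T,231.8,225.9,.085)
print('clip-knob y,x',(c-k)[:2]@yd,(c-k)[:2]@xd)
fr=onz(T,*proj(T,[.486,-.262,0]),.011)
print('x from front',(k-fr)[:2]@xd)
for z in(.055,.074,.092):print(z,proj(S,[k[0],k[1],z]))
```

```text
[90 94 97 97 94 97 94]
[[286 186  13  17 180]] [[292.1        193.96666667]]
0.074 [ 0.49037931 -0.13616638  0.074     ]
0.085 [ 0.48877681 -0.13681532  0.085     ]
0.092 [ 0.48775704 -0.13722828  0.092     ]
clip-knob y,x -0.09529279744599557 -0.02977241112823245
x from front 0.03357107850508269
0.055 [291.67304929 197.9238124 ]
0.074 [292.42273994 193.0448808 ]
0.092 [293.15766688 188.26203035]
```

The measurements agree with each other: clip minus knob is -95 mm along the slide and -30 mm across it (expected -96 and -28). I'll work out the approach shift in tool axes.

```bash
cat >> h.py <<'E'
from scipy.spatial.transform import Rotation as Ro
YD=np.array([-.2373,.9714,0])
def plan(tgt):
    s=bot.state();R=Ro.from_rotvec(s['eef_rot']).as_matrix();yl=R.T@YD
    a=np.arctan2(-yl[0],yl[1]); a=(a+np.pi/2)%np.pi-np.pi/2
    print('t',s['time'],'tcp',np.round(s['ee_pos'],4),'shift',np.round(R.T@(np.array(tgt)-s['ee_pos']),4),'turn',round(a,4),'slide dir(-y) in tool',np.round(-yl,3),'F',np.round(s['wrist_force'],1),'gap',s['finger_gap'],'q6',np.round(s['joint_positions'],2))
E
python3 -c "
from h import *
plan([.489,-.137,.16])"
```

```text
t 0.1 tcp [ 0.1585 -0.4739  0.2309] shift [ 0.4203 -0.2146  0.0711] turn 0.0832 slide dir(-y) in tool [-0.083  0.997 -0.001] F [ 0.4 -0.6 -0.6] gap 0.08553014952271638 q6 [-1.25  0.21 -0.03  1.32  0.    1.57]
```

Request:
play_rows --pt "0.042 -0.021 0 0.0832 1" --pt "0.084 -0.043 0 0.0832 1" --pt "0.126 -0.064 0 0.0832 1" --pt "0.168 -0.086 0 0.0832 1" --pt "0.21 -0.107 0 0.0832 1" --pt "0.252 -0.129 0 0.0832 1" --pt "0.294 -0.15 0 0.0832 1" --pt "0.336 -0.172 0 0.0832 1" --pt "0.378 -0.193 0.02 0.0832 1" --pt "0.4203 -0.2146 0.04 0.0832 1"

```text
time: 0.93
ee_pos: [0.4499, -0.177, 0.2102]
eef_rot: [3.118, 0.376, 0.002]
wrist_force: [-0.2, -1.5, 0.5]
finger_gap: 0.0855
grip_force: 0.0
```

```bash
python3 -c "
from h import *
plan([.489,-.137,.16])"
```

```text
t 0.9333 tcp [ 0.4499 -0.177   0.2102] shift [ 0.0474 -0.0296  0.0502] turn 0.0003 slide dir(-y) in tool [-0.     1.     0.001] F [-0.2 -1.5  0.5] gap 0.08554454554753295 q6 [-0.37  0.18 -0.13  1.26 -0.    2.53]
```

Request:
play_rows --pt "0.024 -0.015 0.02 0 1" --pt "0.0474 -0.0296 0.04 0 1" --pt "0.0474 -0.0296 0.05 0 1" --pt "0.0474 -0.0296 0.05 0 1" --pt "0.0474 -0.0296 0.05 0 1" --pt "0.0474 -0.0296 0.05 0 1"

```text
time: 1.43
ee_pos: [0.4871, -0.1396, 0.1606]
eef_rot: [3.119, 0.374, 0.001]
wrist_force: [0.1, -0.1, -0.1]
finger_gap: 0.0853
grip_force: 0.0
```

```bash
python3 -c "
from h import *
plan([.489,-.137,.056])
shot('side','s1')
import cv2
a=shot('top','t1')
im=np.vstack([cv2.imread('pics/s1.png')[100:260,180:380],cv2.imread('pics/t1.png')[140:300,150:350]])
cv2.imwrite('pics/c2.png',cv2.resize(im,(375*1,600)))"
```

```text
t 1.4333 tcp [ 0.4871 -0.1396  0.1606] shift [ 0.0024 -0.0021  0.1046] turn -0.001 slide dir(-y) in tool [0.001 1.    0.001] F [ 0.1 -0.1 -0.1] gap 0.08531091064069078 q6 [-0.28  0.25 -0.17  1.15 -0.    2.62]
```

View pics/c2.png

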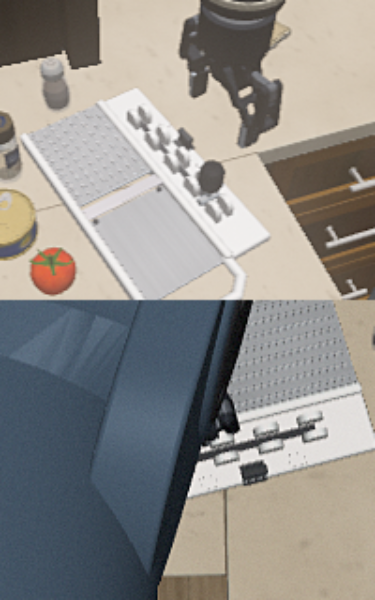

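The side view shows the open fingers above the knob and lined up along the slide. The arm hides the knob in the top view. I'll descend with the small correction, then close.

Request:
play_rows --pt "0.0024 -0.0021 0.035 0 1" --pt "0.0024 -0.0021 0.065 0 1" --pt "0.0024 -0.0021 0.09 0 1" --pt "0.0024 -0.0021 0.1046 0 1" --pt "0.0024 -0.0021 0.1046 0 1" --pt "0.0024 -0.0021 0.1046 0 1"

```text
time: 2.03
ee_pos: [0.489, -0.1367, 0.0557]
eef_rot: [-3.119, -0.374, 0.0]
wrist_force: [0.0, 1.1, 0.4]
finger_gap: 0.0855
grip_force: 0.0
```

```bash
python3 -c "
from h import *
plan([.489,-.137,.056])
shot('side','s2')
cv2.imwrite('pics/c3.png',cv2.resize(cv2.imread('pics/s2.png')[130:250,220:380],(800,600)))"
```

```text
t 2.0333 tcp [ 0.489  -0.1367  0.0557] shift [-0.0001  0.0003 -0.0003] turn -0.0009 slide dir(-y) in tool [ 0.001  1.    -0.   ] F [0.  1.1 0.4] gap 0.08553667630437323 q6 [-0.27  0.33 -0.34  0.9  -0.    2.63]
```

View pics/c3.png

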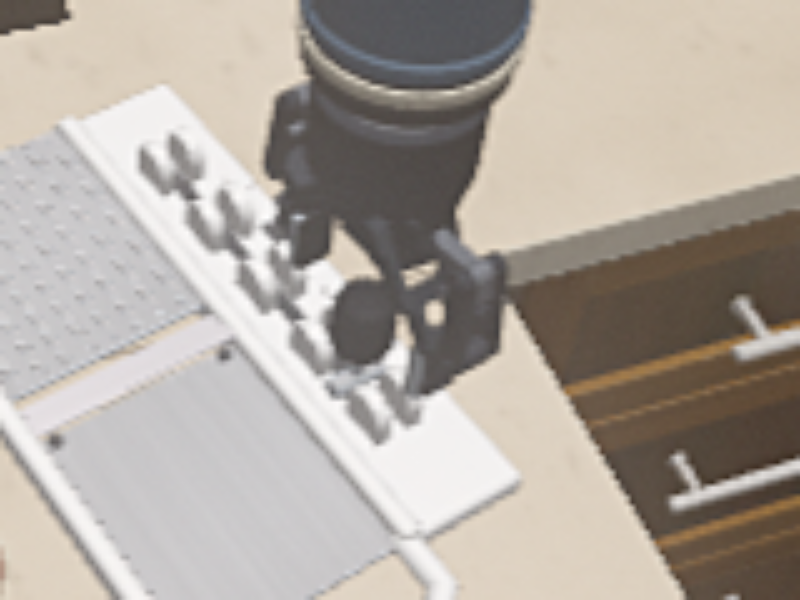

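The knob sits between the pads. I'll close with moderate force.

Request:
play_rows --pt "0 0 0 0 0" --pt "0 0 0 0 0" --pt "0 0 0 0 0" --pt "0 0 0 0 0" --pt "0 0 0 0 0" --pt "0 0 0 0 0" --pt "0 0 0 0 0" --pt "0 0 0 0 0" --grip_force 40

```text
time: 2.75
ee_pos: [0.4895, -0.1363, 0.0557]
eef_rot: [3.119, 0.376, 0.001]
wrist_force: [-1.1, 0.2, 6.2]
finger_gap: 0.0296
grip_force: 39.0
```

Request:
play_rows --pt "0 0 -0.01 0 0" --pt "0 0 -0.02 0 0" --pt "0 0 -0.03 0 0" --pt "0 0 -0.038 0 0" --pt "0 0 -0.038 0 0" --pt "0 0 -0.038 0 0"

```text
time: 3.25
ee_pos: [0.4893, -0.1363, 0.0936]
eef_rot: [3.119, 0.375, 0.001]
wrist_force: [0.4, 0.5, -3.4]
finger_gap: 0.03
grip_force: 39.8
```

```bash
python3 -c "
from h import *
plan([.489,-.137,.056])
shot('side','s3')
cv2.imwrite('pics/c4.png',cv2.resize(cv2.imread('pics/s3.png')[130:250,220:380],(800,600)))"
```

```text
t 3.25 tcp [ 0.4893 -0.1363  0.0936] shift [-0.0004  0.0006  0.0376] turn -0.0001 slide dir(-y) in tool [0.    1.    0.001] F [ 0.4  0.5 -3.4] gap 0.03001691746535028 q6 [-0.27  0.3  -0.28  0.99 -0.    2.63]
```

View pics/c4.png

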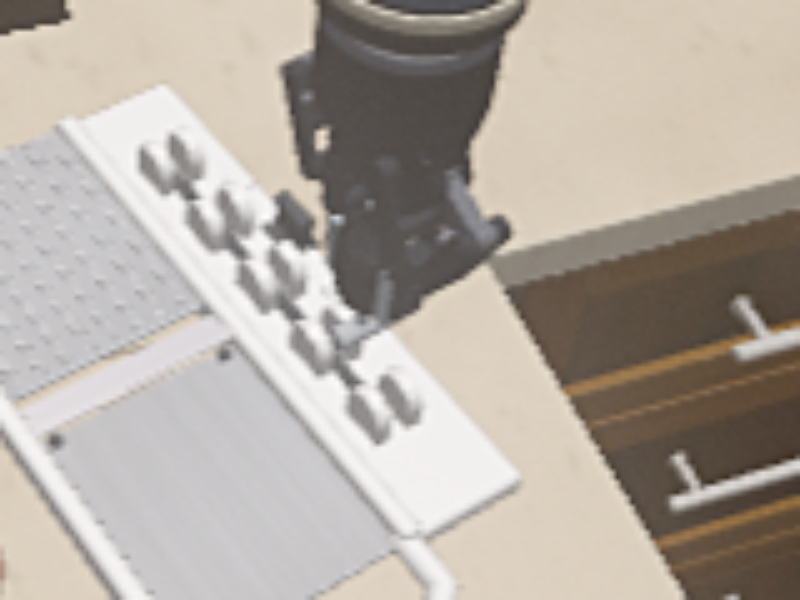

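The knob is lifted: its pin is above the teeth and there is a 3.4 N downward pull. Now carry it 95.5 mm along the slide (tool +y).

Request:
play_rows --pt "0 0.015 0 0 0" --pt "0 0.032 0 0 0" --pt "0 0.049 0 0 0" --pt "0 0.066 0 0 0" --pt "0 0.082 0 0 0" --pt "0 0.0955 0 0 0" --pt "0 0.0955 0 0 0" --pt "0 0.0955 0 0 0" --pt "0 0.0955 0 0 0"

```text
time: 4.05
ee_pos: [0.5117, -0.2286, 0.0929]
eef_rot: [-3.119, -0.375, 0.001]
wrist_force: [3.3, 0.4, -2.9]
finger_gap: 0.0293
grip_force: 39.9
```

```bash
python3 -c "
from h import *
plan(np.array([.4893,-.1363,.056])-YD*.0955)
shot('side','s4')
cv2.imwrite('pics/c5.png',cv2.resize(cv2.imread('pics/s4.png')[110:230,200:360],(800,600)))"
```

```text
t 4.05 tcp [ 0.5117 -0.2286  0.0929] shift [0.0002 0.0006 0.0369] turn 0.0 slide dir(-y) in tool [-0.     1.    -0.001] F [ 3.3  0.4 -2.9] gap 0.0292780351192215 q6 [-0.42  0.4  -0.14  1.04  0.    2.48]
```

View pics/c5.png

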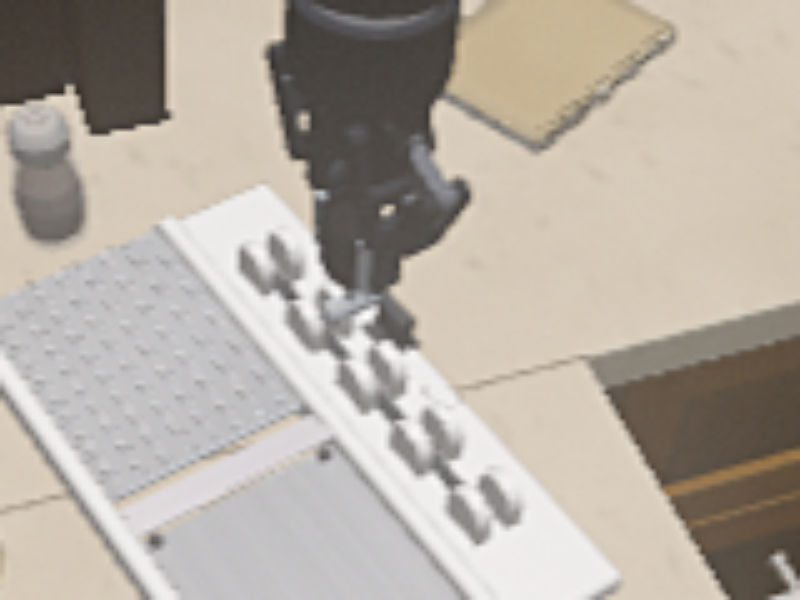

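The pin is now near the third gap, beside the clip, and the forces are small. I'll lower gently.

Request:
play_rows --pt "0 0 0.008 0 0" --pt "0 0 0.016 0 0" --pt "0 0 0.024 0 0" --pt "0 0 0.03 0 0" --pt "0 0 0.035 0 0" --pt "0 0 0.0368 0 0" --pt "0 0 0.0368 0 0" --pt "0 0 0.0368 0 0"

```text
time: 4.77
ee_pos: [0.5119, -0.2289, 0.0564]
eef_rot: [-3.119, -0.375, -0.0]
wrist_force: [2.7, 0.2, -2.1]
finger_gap: 0.0296
grip_force: 40.0
```

The lowering met no upward push, so the knob is in the notch. Release gradually, then rise.

Request:
play_rows --pt "0 0 0 0 1" --pt "0 0 0 0 1" --pt "0 0 0 0 1" --pt "0 0 0 0 1" --pt "0 0 0 0 1" --pt "0 0 0 0 1" --pt "0 0 -0.02 0 1" --pt "0 0 -0.06 0 1" --pt "0 0 -0.1 0 1" --pt "0 0 -0.14 0 1"

```text
time: 5.6
ee_pos: [0.5112, -0.2287, 0.198]
eef_rot: [-3.119, -0.375, 0.001]
wrist_force: [0.8, 0.1, 0.3]
finger_gap: 0.0856
grip_force: 0.0
```

Request:
play_rows --pt "-0.04 0 0 0 1" --pt "-0.08 0 0 0 1" --pt "-0.12 0 0 0 1" --pt "-0.16 0 0 0 1" --pt "-0.16 0 0 0 1" --pt "-0.16 0 0 0 1"

```text
time: 6.1
ee_pos: [0.3551, -0.2674, 0.1969]
eef_rot: [3.119, 0.371, 0.001]
wrist_force: [0.5, -0.5, 0.6]
finger_gap: 0.0853
grip_force: 0.0
```

```bash
python3 -c "
from h import *
plan([.5119,-.2289,.056])
shot('side','s5');shot('top','t5')
im=np.hstack([cv2.imread('pics/s5.png')[110:230,200:330],cv2.imread('pics/t5.png')[160:280,190:350]])
cv2.imwrite('pics/c6.png',cv2.resize(im,(800,331)))
S=np.load('pics/s5.npz');T=np.load('pics/t5.npz')
k=np.array([.4888,-.1368,.074])-YD*.096
print(proj(S,k),proj(T,k+[0,0,.011]))
b=(S['im'][150:200,250:310].max(2)<110).astype(np.uint8);b=cv2.morphologyEx(b,cv2.MORPH_OPEN,cv2.getStructuringElement(2,(7,7)))
print(cv2.connectedComponentsWithStats(b)[2:])"
```

```text
t 6.1 tcp [ 0.3551 -0.2674  0.1969] shift [ 0.1614 -0.0007  0.141 ] turn -0.0026 slide dir(-y) in tool [0.003 1.    0.001] F [ 0.5 -0.5  0.6] gap 0.08525737977102253 q6 [-0.65  0.11 -0.25  1.21 -0.    2.26]
[269.62836627 167.79028616] [282.19836312 212.88491966]
(array([[   0,    0,   60,   50, 2829],
       [  14,   11,   13,   17,  171]], dtype=int32), array([[30.08766349, 24.84411453],
       [19.77777778, 18.80701754]]))
```

View pics/c6.png

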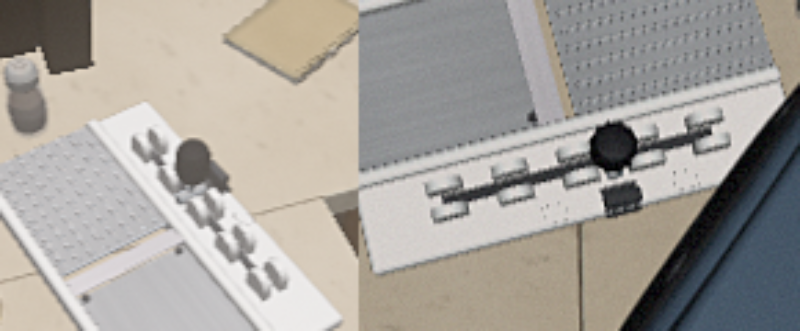

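The knob stands in the notch beside the clip. Its side-view blob is at (269.8,168.8) against a predicted (269.6,167.8), the same roughly 1 px offset it had when parked, so it is fully home. The gripper is clear, so I'm handing in.

```bash
python3 -c "
from station import bot
print(bot.hand_in())"
```

```text
the job is handed in; nothing more can be done
None
```

I lifted the knob out, carried it 96 mm to the clip-marked notch (y = -24 mm), lowered it fully home and let go; the job is handed in at about 6 s, though the hand-in call gave no verdict.

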